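# Nip up the loose connector nut on the suction unit with an adjustable wrench

### The arm

A 7-joint arm with a two-finger parallel gripper is mounted at the origin on a cart in front of the work surface, level with it; the furniture and walls round the work are solid. World frame = base frame: x ahead of the robot, y to its left, z up, the work surface at z = 0. Lengths are in m, angles in rad, forces in N, time in s.
With the tool pointing down it reaches from about 0.4 to 0.75 m from the base axis. Payload 19.5 kg.
Tool frame: the origin (TCP) lies at the very end of the fingers, on their centre line; the grasp point (between the pads) lies 19 mm behind it; z points along the fingers, y is the direction in which the jaws open and shut (so a half turn about z gives the same grasp; the last joint's range is limited). The gripper opens to 85 mm and grips with 20 to 120 N. Pads are 22 mm wide; open, the fingers measure 114 mm over their backs; the gripper's body (76 mm by 85 mm) begins 54 mm behind the grasp point. The pads swing forward as they close: fully open they stand 13 mm farther back than shut.
Start: joints at [1.143, 0.707, -0.028, 1.485, 0.022, 0.951, -0.075], TCP at [0.216, -0.533, 0.231] pointing down, gripper open.
Joint ranges: [-2.71, 2.71], [-0.32, 2.16], [-1.57, 1.52], [0, 2.45], [-1.46, 4.6], [0, 2.02], [-2.83, 2.83]. Speed limits (rad/s): [1.89, 1.89, 2.57, 2.57, 3.01, 3.01, 3.01].

### API

Orientations are given as a unit quaternion [w, x, y, z].
In Python, from bench import * gives the robot as it stands.
- The arm moves only by the tool drive_tool, never from a script. Its argument "series" is a list of rows, each a list of 5 numbers: the shift along the tool's x, y, z scaled (see below), then the turn about the tool's z scaled (see below), then the closure, from 0 (fully open) to 1 (shut). In form: [[x, y, z, roll, claw], ...]. A call has 1 to 20 rows; each row is the pose to reach, as a shift and turn from the pose commanded when the call began, along the tool's axes at that moment, turning the shorter way round; what a row does not reach only later rows make up. The controller multiplies each number of a shift by 500 mm and each number of a turn by 360 degrees. A row lasts 1/8 s, in which the tool goes at most 62.5 mm and 10.7 degrees, less where a joint would pass 70% of its speed; a pose out of reach is approached as far as the arm can. A call with a number of a shift or a turn outside -1 to 1 is refused whole. A call with a gripper value outside its range is refused whole. The fingers move at their own pace and stop on an object; "grip_force" is the grip in N (left out, the last holds). Time passes only in rows, so rows that repeat a pose let the fingers close. It gives the time, the measured TCP pose, the force and the opening at its end, in the units of the state.
- sense(): the state, without advancing time (a new reading comes with each control period).
- snapshot(name): name is "scene" or "top" or "wrist"; returns the picture (420x560x3 uint8, red, green, blue); there is no depth.
- camera_model(name): a dict with "vertical_fov" (degrees; the focal length in pixels is half the picture's height over the tangent of half this angle, whatever the lens; pixels are square), "cx", "cy" (the principal point, pixels), "origin" and "orientation" of the camera in the world. Camera axes: x right, y up, looking along -z (the intrinsics and any distortion apply to the point x, -y, -z); pixel columns grow to the right and rows downward; lengths in m; the calibration is good to about 2 mm. A picture is of the moment at which its call begins: read the wrist's pose just before it. camera_model takes no time and is no camera call; for the wrist camera it gives the pose at the moment of the call.
- sign_off(): hands the job in, once; it reports no verdict.
Trained networks look in the newest picture that a camera, given by its name, has taken for a name from the list of things; names that differ only in an ending like _2 or _b are one class to them, and where a whole thing is asked for, a point or a joint stands for the part that bears it (a point fixed in the world has none). Each returns a list of dicts, best first, with "p" (0 to 1); they miss things now and then, are a little off and sometimes report something else, mostly with a low value. They report only what shows in the picture. A call takes as long as a camera call.
- search_frame(camera, target): "rect" ([left, top, width, height] in pixels, round what is visible of it).
- spot_point(camera, target): "pixel" ([row, column] in pixels: a listed point, or the origin of a listed thing).
The state is a dict: "time_s": time; "joint_positions": joint angles; "qd": joint speeds; "tau": joint torques, N m; "ee_pos": TCP position; "eef_rot": TCP orientation; "ft_force": force on the tool from outside, world axes, zero at the start; "wrist_torque": the same for the moment, N m; "gripper_width": opening from 0.0 (shut) to 1.0 (fully open).
Only numpy, scipy, OpenCV 4.12 (cv2) and the standard library are available. Lean on these libraries where they do the work, as an engineer would, in place of code of your own. Each camera call takes 0.05 s, during which the arm holds its last target. There are 200 camera calls.

### The job

The big hexagon locknut of the hose connector on top of the small suction unit has worked loose. Lay the adjustable wrench flat over it on the unit's top, let go, and roll its worm gently with a fingertip until the jaw bears snugly on the nut, with no play left; only then take the handle and turn the nut clockwise, seen from above, until it comes up firm on its washer, without forcing it further. Leave the wrench lying on the nut, jaw still snug, and do not disturb the small things around.

Things in the scene. Friction and masses are not known exactly. Their poses are not given: they have to be found in the camera images.
- suction_unit: low pale box with grey skirt, 140 (x) x 150 (y) x 50 mm high, fixed, raised 0 to 8 mm by its screw feet; origin under its middle, its front faces -x. Flat metal top 50 mm above the origin. The nut's axis stands at x +12 mm, y 0. At the top's back corners (x 46, y +-48 mm) an 8 mm high gauge and a 14 mm high knob; the rest of the top is clear
- locknut: the steel hexagon nut itself; origin on its axis at the height of the unit's flat top; its x axis points at a corner of the hexagon
- lower_jaw: the wrench's movable jaw, slides along the wrench's y; its origin is the wrench's origin moved along y by the jaw's travel
- nut_axis (a point): on the nut's axis, 7 mm above the unit's flat top: half height of the steel hexagon locknut, 30 mm across flats, 34.6 across corners, from 1 to 14 mm above the top. Through it a round fixed hose tail, 19 mm thick up to 22 mm and 15 mm thick up to 46 mm above the top. Its x axis points at a corner of the hexagon and turns with the nut
- nut_angle (a joint): angle of the nut (rad), growing clockwise seen from above. It starts at -0.65 to -0.4 (loose: 0.12 N m to turn). At 0 it stands hard home on its washer and goes no further; about 0.4 N m then begins to force the wrench's jaw open
- nut_corner (a point): a corner of the hexagon, 17.3 mm from the axis, 7 mm above the unit's flat top
- wrench: loose steel adjustable wrench, 215 mm long, 14 mm thick, 0.38 kg; origin on its underside, on the axis of a snug nut. x points out of the mouth, z up. Fixed jaw's face at y +15 mm; both jaws reach x -19 to +15, bottom of the mouth at x -19. Straight handle, 25 mm wide, runs from (-60, -4) mm to (-195, -40) mm, 15 degrees off -x toward -y. Balance point (-64, -9) mm
- wrench_mouth (a point): in the mouth on the axis of a snug nut, at half thickness, 7 mm above the wrench's underside; axes as the wrench
- wrench_neck (a point): on the handle's middle line near its front end, at (-84, -10, 7) mm of the wrench, some 20 mm behind the balance point; 25 mm wide across the handle here; axes as the wrench
- wrench_handle (a point): middle of the handle, at (-122, -21, 7) mm of the wrench, 124 mm from the mouth; 25 mm wide across the handle here; axes as the wrench
- jaw_travel (a joint): closing travel of the movable jaw (m), moving toward the wrench's +y. The mouth is 38 mm minus this wide: 0 to 2 mm at the start; 8 mm on the nut. The worm drives it, 7 mm a turn; once set it holds against about 24 N and is forced back open by more
- worm_top (a point): highest point of the worm, at (-37, 0, 17) mm of the wrench. The worm is a knurled roller, 17 mm diameter, 16 mm long along the wrench's y, in a window of the head, 3 mm proud of its flat face. Dragging its top to +x of the wrench (to the mouth) closes the jaw, 1.3 mm per 10 mm of drag; takes 3 N of drag under 5 N of press, more once the jaw is snug
- worm: the knurled roller itself; origin on its axis at its middle, turns with it; not to be pressed with more than 30 N
- tape_roll_1: bystander: roll of white tape lying flat, 48 mm across, 25 mm high; origin under its middle
- gauze_pack_1: bystander: flat gauze packet, 62 x 63 x 8 mm; origin under its middle
- needle_holder_1: bystander: standing ivory needle holder, 31 mm across, 54 mm high; origin under its middle

How it is judged:
On the way, in this order (a step that is already met when the one before it is completed fails the run):
1. the wrench lies flat on the unit's top over the nut and its jaw is snug on it: less than 0.8 mm of play, and bearing on the nut with more than 2 N (horizontal distance between wrench_mouth and nut_axis below 0.008 m and z of wrench_mouth in the frame of nut_axis between -0.004 and 0.005 m and angle between wrench's own z axis and vertical below 0.1 rad and value of joint jaw_travel above 0.0072 m and contact force between lower_jaw and locknut above 2 N), for 0.2 s.
2. the nut is turned home on its washer (within 0.03 rad) with the wrench (horizontal distance between wrench_mouth and nut_axis below 0.008 m and z of wrench_mouth in the frame of nut_axis between -0.004 and 0.005 m and angle between wrench's own z axis and vertical below 0.1 rad and value of joint jaw_travel above 0.0072 m and value of joint nut_angle above -0.03 rad), for 0.2 s.
At the end, for the whole second after the job is handed in: the nut is home on its washer (within 0.03 rad), the wrench lies flat and still on the unit's top over the nut (axes within 8 mm, height within 5 mm, tilt under 0.1 rad), its jaw snug (less than 0.8 mm of play), and is let go (all of step 2 and linear speed of wrench below 0.02 m/s); the robot touches nothing.
It fails at once if the nut is turned (over 4 mm at its corner) while the jaw has more than 1.2 mm of play on it, be it not yet closed or forced open again (distance of nut_corner from where it was at the start of the episode above 0.004 m and value of joint jaw_travel below 0.0068 m).
It fails at once if the worm is pressed with more than 30 N (contact force between the fingers and worm above 30 N).
It fails at once if the tape roll, the gauze packet or the needle holder is knocked over or pushed more than 20 mm (distance of any of tape_roll_1, gauze_pack_1, needle_holder_1 from where it was at the start of the episode above 0.02 m or angle between any of tape_roll_1, gauze_pack_1, needle_holder_1's own z axis and vertical above 0.5 rad).
It also fails if it takes over 70 s, if anything falls off the work surface, if the arm or the gripper's body presses on something with over 40 N, if the wrist force passes 120 N, or if a joint passes its speed limit or range.

## Working session

There is one attempt and no reset: what is moved stays moved. The work goes in short steps, Python scripts to look and compute and a tool call to move; the robot and the scene stay as the last step left them, time stands still between calls to the robot, and variables do not carry over. Pictures are saved under pics/ and viewed, about 8 in all and at most 12, crops included, and the job is handed in when it is done.

Besides the shell and the picture viewer there is one more tool, called after "Call:" by a JSON object that holds its "op" and its "data", one argument or row to a line. drive_tool: Moves the arm, as the interface text tells. Shifts and turns lie within -1 to 1; 1 stands for 500 mm of shift or 360 degrees of turn. Its arguments: {"type":"object","properties":{"series":{"type":"array"},"grip_force":{"type":"number"}},"required":["series"]}

```bash
ls; mkdir -p pics; cat > h.py <<'E'
from bench import *
import numpy as np, cv2
from scipy.spatial.transform import Rotation as R
def rot(q): return R.from_quat([q[1],q[2],q[3],q[0]])
def ray(c,px,m=None):
    m=m or camera_model(c); f=210/np.tan(np.radians(m["vertical_fov"]/2))
    p=np.array([[[(px[1]-m["cx"])/f,(px[0]-m["cy"])/f]]])
    d=np.array([p[0,0,0],-p[0,0,1],-1.])
    return np.array(m["origin"]),rot(m["orientation"]).apply(d)
def at(c,px,z,m=None):
    o,d=ray(c,px,m); return o+d*(z-o[2])/d[2]
def proj(c,P,m=None):
    m=m or camera_model(c); f=210/np.tan(np.radians(m["vertical_fov"]/2))
    v=rot(m["orientation"]).inv().apply(np.array(P)-m["origin"])
    return m["cy"]-f*v[1]/-v[2], m["cx"]+f*v[0]/-v[2]
def tri(obs):
    A=np.zeros((3,3));b=np.zeros(3)
    for o,d in obs:
        d=d/np.linalg.norm(d);M=np.eye(3)-np.outer(d,d);A+=M;b+=M@o
    return np.linalg.solve(A,b)
E
python3 - <<'E'
from h import *
np.set_printoptions(precision=4,suppress=True)
print(sense())
for c in ["scene","top","wrist"]:
    print(c,camera_model(c))
    im=snapshot(c); cv2.imwrite(f"pics/{c}0.png",im[:,:,::-1])
    for t in ["suction_unit","nut_axis","nut_corner","wrench_mouth","wrench_neck","wrench_handle","worm_top","tape_roll_1","gauze_pack_1","needle_holder_1"]:
        r=spot_point(c,t); print(t,[(np.round(a["pixel"],1),round(a["p"],2)) for a in r[:3]])
E
```

```text
pics
{'time_s': 0.0, 'joint_positions': array([ 1.1433,  0.7071, -0.0276,  1.485 ,  0.022 ,  0.9509, -0.0755]), 'qd': array([-0.001 ,  0.003 ,  0.0002, -0.0003,  0.0008, -0.0007,  0.0001]), 'tau': array([ -0.    , -88.3207,   1.2345, -23.6159,   0.0168,   0.0066,
        -0.    ]), 'ee_pos': array([ 0.2163, -0.5325,  0.2308]), 'eef_rot': array([-0.0005,  0.9815,  0.1917, -0.0001]), 'ft_force': array([ 0.0658,  0.0486, -0.7279]), 'wrist_torque': array([ 0.0301, -0.0225,  0.0099]), 'gripper_width': 1.0006654695040405}
scene {'vertical_fov': 47.437068068287665, 'cx': 280.4783984521405, 'cy': 209.83902325253146, 'origin': array([0.0502, 0.4042, 0.7295]), 'orientation': array([-0.491 , -0.1743,  0.2999,  0.7992])}
suction_unit [(array([246.8, 233.7]), 0.75)]
nut_axis [(array([225.1, 227.3]), 0.52)]
nut_corner [(array([221.7, 220.8]), 0.67)]
wrench_mouth [(array([208.6, 342. ]), 0.59), (array([214. , 340.5]), 0.25)]
wrench_neck [(array([240.8, 344.6]), 0.71)]
wrench_handle [(array([262.8, 349.4]), 0.81)]
worm_top [(array([219.7, 341.9]), 0.55)]
tape_roll_1 [(array([337.5, 268.2]), 0.58), (
[... 531 characters left out ...]
ck [(array([233.6, 303.6]), 0.88)]
wrench_handle [(array([249.4, 296.1]), 0.81), (array([197.6, 322. ]), 0.41)]
worm_top [(array([213.6, 310.2]), 0.67), (array([200.1, 316.4]), 0.67)]
tape_roll_1 [(array([277.3, 208.4]), 0.84)]
gauze_pack_1 [(array([274., 259.]), 0.86)]
needle_holder_1 [(array([213.8, 311.4]), 0.61), (array([127.1, 230.1]), 0.42)]
wrist {'vertical_fov': 64.2052326194621, 'cx': 282.00942231509725, 'cy': 209.15400110666826, 'origin': array([ 0.2926, -0.5014,  0.3734]), 'orientation': array([ 0.8183, -0.1349,  0.0902, -0.5514])}
suction_unit []
nut_axis []
nut_corner []
wrench_mouth []
wrench_neck []
wrench_handle []
worm_top []
tape_roll_1 []
gauze_pack_1 []
needle_holder_1 []
```

View images.

```bash
python3 - <<'E'
import cv2
a=cv2.imread("pics/top0.png")[90:330,150:390];a=cv2.resize(a,(600,600),interpolation=cv2.INTER_CUBIC);cv2.imwrite("pics/top0c.png",a)
E
```

```text
(no output)
```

View pics/scene0.png

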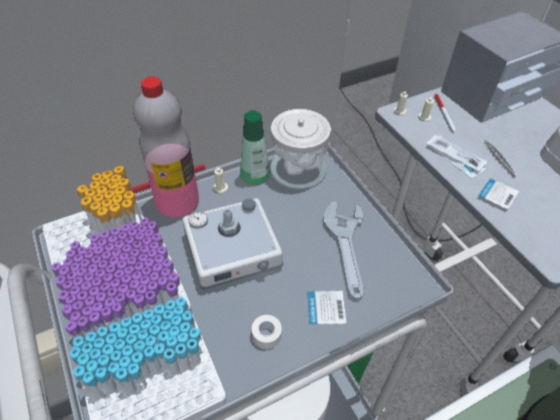

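View pics/top0c.png

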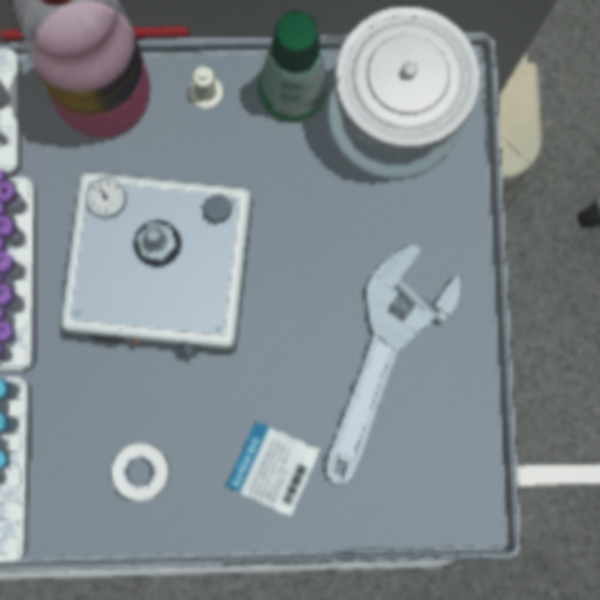

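```bash
python3 - <<'E'
from h import *
np.set_printoptions(precision=4,suppress=True)
T=dict(unit=(196.3,213.1),nut=(181.9,212.8),corner=(180.7,211.5),mouth=(199.1,321.9),neck=(233.6,303.6),handle=(249.4,296.1),worm=(213.6,310.2),tape=(277.3,208.4),gauze=(274,259),nh=(127.1,230.1))
S=dict(unit=(246.8,233.7),nut=(225.1,227.3),corner=(221.7,220.8),mouth=(208.6,342),neck=(240.8,344.6),handle=(262.8,349.4),worm=(219.7,341.9),tape=(337.5,268.2),gauze=(309,326.8),nh=(184.3,221.6))
for k in T: print(k,tri([ray("top",T[k]),ray("scene",S[k])]), at("top",T[k],0.007),at("scene",S[k],0.007))
E
```

```text
unit [0.5511 0.2336 0.0124] [0.5531 0.2359 0.007 ] [0.5535 0.2306 0.007 ]
nut [0.5774 0.2319 0.046 ] [0.5856 0.2362 0.007 ] [0.6065 0.2209 0.007 ]
corner [0.5807 0.2378 0.0545] [0.5884 0.2391 0.007 ] [0.62   0.2288 0.007 ]
mouth [ 0.5431 -0.0037  0.0052] [ 0.5412 -0.0055  0.007 ] [ 0.5434 -0.0007  0.007 ]
neck [0.466  0.0407 0.0163] [0.4654 0.0381 0.007 ] [0.4728 0.0377 0.007 ]
handle [0.4307 0.0543 0.0002] [0.4311 0.0558 0.007 ] [0.4263 0.0566 0.007 ]
worm [0.5073 0.024  0.0247] [0.5093 0.0218 0.007 ] [0.5191 0.0148 0.007 ]
tape [ 0.3749  0.249  -0.02  ] [0.3756 0.248  0.007 ] [0.3621 0.2533 0.007 ]
gauze [ 0.3777  0.1352 -0.0193] [0.3799 0.1383 0.007 ] [0.3638 0.1419 0.007 ]
nh [0.7074 0.193  0.014 ] [0.711  0.1957 0.007 ] [0.7121 0.1888 0.007 ]
```

Call:
{"op": "drive_tool", "data": {
  "series": [
    [0.868,-0.862,-0.04,-0.38,0.3],
    [0.868,-0.862,-0.04,-0.38,0.3],
    [0.868,-0.862,-0.04,-0.38,0.3],
    [0.868,-0.862,-0.04,-0.38,0.3],
    [0.868,-0.862,-0.04,-0.38,0.3],
    [0.868,-0.862,-0.04,-0.38,0.3],
    [0.868,-0.862,-0.04,-0.38,0.3],
    [0.868,-0.862,-0.04,-0.38,0.3],
    [0.868,-0.862,-0.04,-0.38,0.3],
    [0.868,-0.862,-0.04,-0.38,0.3],
    [0.868,-0.862,-0.04,-0.38,0.3],
    [0.868,-0.862,-0.04,-0.38,0.3],
    [0.868,-0.862,-0.04,-0.38,0.3],
    [0.868,-0.862,-0.04,-0.38,0.3],
    [0.868,-0.862,-0.04,-0.38,0.3],
    [0.868,-0.862,-0.04,-0.38,0.3]
  ]
}}

```text
time_s: 3.65
ee_pos: [0.4563, 0.0299, 0.2514]
eef_rot: [0.0, 0.184, 0.983, -0.0]
ft_force: [0.0, -0.3, -0.4]
gripper_width: 0.701
```

```bash
cat > look.py <<'E'
from h import *
import sys
np.set_printoptions(precision=4,suppress=True)
def look(ts,z,name,c="wrist"):
    s=sense();m=camera_model(c); im=snapshot(c); cv2.imwrite(f"pics/{name}.png",im[:,:,::-1])
    print(s["time_s"],s["ee_pos"],s["joint_positions"],s["ft_force"]); o={}
    for t in ts:
        for a in spot_point(c,t)[:2]:
            P=at(c,a["pixel"],z[t] if isinstance(z,dict) else z,m); print(t,np.round(a["pixel"],1),round(a["p"],2),P); o.setdefault(t,P)
    return o
E
python3 - <<'E'
from look import *
o=look(["wrench_mouth","wrench_neck","wrench_handle","worm_top"],0.007,"w1")
a=lambda p,q:np.degrees(np.arctan2(*(o[p]-o[q])[1::-1]))
for p,q,c in [("wrench_mouth","wrench_handle",9.77),("wrench_neck","wrench_handle",16.1),("wrench_mouth","wrench_neck",6.8)]:
    if p in o and q in o: print(p,q,a(p,q)-c)
E
```

```text
3.65 [0.4563 0.0299 0.2514] [ 0.2692  0.5715 -0.6881  1.8479  0.4593  0.8866  0.562 ] [ 0.0319 -0.274  -0.374 ]
wrench_mouth [239.2 283.2] 0.83 [ 0.5393 -0.0008  0.007 ]
wrench_mouth [301.2 462.4] 0.45 [0.7113 0.1911 0.007 ]
wrench_neck [175.7 291.7] 0.75 [0.4668 0.038  0.007 ]
wrench_handle [139.9 295.3] 0.89 [0.4293 0.0565 0.007 ]
wrench_handle [221.2 505.8] 0.41 [0.6162 0.2641 0.007 ]
worm_top [213.8 290.7] 0.75 [0.511 0.02  0.007]
wrench_mouth wrench_handle -37.326861525678325
wrench_neck wrench_handle -42.43282982795219
wrench_mouth wrench_neck -34.97966372834142
```

View pics/w1.png

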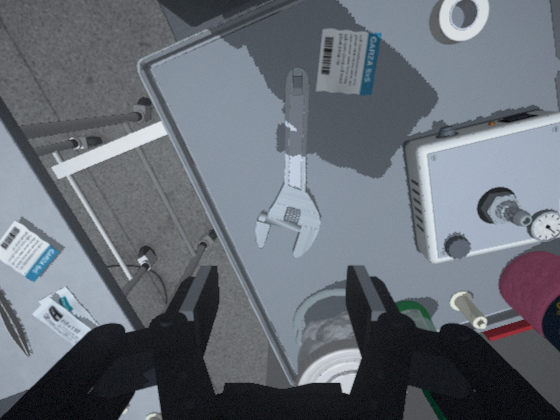

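```bash
cat >> h.py <<'E'
def fit2(M,W):
    M=np.array(M)[:,:2];W=np.array(W)[:,:2];m=M.mean(0);w=W.mean(0)
    a,b=(M-m),(W-w); th=np.arctan2((a[:,0]*b[:,1]-a[:,1]*b[:,0]).sum(),(a*b).sum())
    Rm=np.array([[np.cos(th),-np.sin(th)],[np.sin(th),np.cos(th)]]); t=w-Rm@m
    return np.degrees(th),t,np.linalg.norm(W-(M@Rm.T+t),axis=1),Rm
E
python3 - <<'E'
from look import *
P=[at("wrist",p,z) for p,z in [((239.2,283.2),.007),((175.7,291.7),.007),((139.9,295.3),.007),((213.8,290.7),.017)]]
th,t,r,Rm=fit2([(0,0),(-84,-10),(-122,-21),(-37,0)] and np.array([(0,0),(-84,-10),(-122,-21),(-37,0)])/1e3,P)
print(th,t,r,[Rm@np.array(m)/1e3+t for m in [(-84,-10),(-122,-21),(-195,-40)]])
im=cv2.imread("pics/w1.png")
for m in [(0,0),(-37,0),(-60,-4),(-84,-10),(-122,-21),(-195,-40)]:
    q=Rm@np.array(m)/1e3+t; u=proj("wrist",[*q,.014]); cv2.circle(im,(int(u[1]),int(u[0])),2,(0,0,255),-1)
b=im[50:270,220:360]; cv2.imwrite("pics/w1c.png",cv2.resize(b,None,fx=2.7,fy=2.7))
print(at("wrist",(78,297),.014),at("wrist",(185,293),.014))
# unit
for t in ["nut_axis","nut_corner","suction_unit"]:
    for a in spot_point("wrist",t)[:1]: print(t,a,at("wrist",a["pixel"],.06))
E
```

```text
-36.95082518139116 [ 0.5389 -0.0016] [0.001  0.0031 0.0016 0.0019] [array([0.4658, 0.0409]), array([0.4288, 0.055 ]), array([0.359 , 0.0837])]
[0.3685 0.0808 0.014 ] [0.4761 0.0359 0.014 ]
nut_axis {'pixel': [206.8, 498.2], 'p': 0.64} [0.5641 0.2314 0.06  ]
nut_corner {'pixel': [218.2, 507.6], 'p': 0.89} [0.5805 0.2386 0.06  ]
```

View pics/w1c.png

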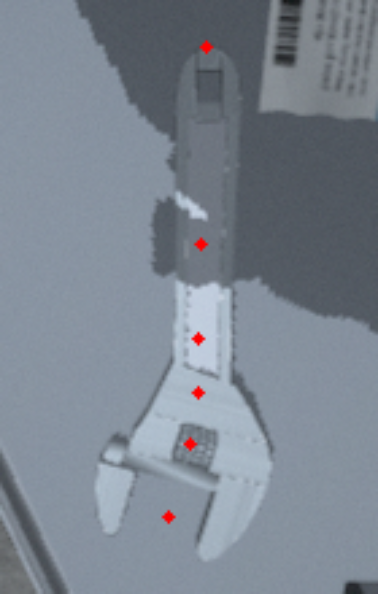

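Call:
{"op": "drive_tool", "data": {
  "series": [
    [-0.013,0.026,0.1,0.004,0.35],
    [-0.013,0.026,0.2,0.004,0.35],
    [-0.013,0.026,0.3,0.004,0.35],
    [-0.013,0.026,0.4,0.004,0.35],
    [-0.013,0.026,0.46,0.004,0.35],
    [-0.013,0.026,0.48,0.004,0.35],
    [-0.013,0.026,0.491,0.004,0.35],
    [-0.013,0.026,0.491,0.004,0.35],
    [-0.013,0.026,0.491,0.004,0.35]
  ],
  "grip_force": 80
}}

```text
time_s: 5.18
ee_pos: [0.4675, 0.0396, 0.0066]
eef_rot: [0.001, 0.196, 0.981, 0.0]
ft_force: [-0.6, 0.5, -0.4]
gripper_width: 0.646
```

Call:
{"op": "drive_tool", "data": {
  "series": [
    [0,0,0,0,1],
    [0,0,0,0,1],
    [0,0,0,0,1],
    [0,0,0,0,1],
    [0,0,0,0,1]
  ],
  "grip_force": 80
}}

```text
time_s: 5.8
ee_pos: [0.4673, 0.0398, 0.0065]
eef_rot: [0.0, 0.195, 0.981, 0.0]
ft_force: [-2.1, -0.7, 18.0]
gripper_width: 0.259
```

Call:
{"op": "drive_tool", "data": {
  "series": [
    [0,0,-0.02,0,1],
    [0,0,-0.06,0,1],
    [0,0,-0.15,0,1],
    [0,0,-0.25,0,1],
    [0.02,0.06,-0.35,0,1],
    [0.05,0.12,-0.42,0,1],
    [0.07,0.166,-0.46,0,1],
    [0.07,0.166,-0.48,0,1],
    [0.07,0.166,-0.48,0,1],
    [0.07,0.166,-0.48,0,1]
  ],
  "grip_force": 80
}}

```text
time_s: 7.05
ee_pos: [0.4663, 0.1288, 0.2452]
eef_rot: [-0.001, 0.196, 0.981, -0.0]
ft_force: [-0.6, -0.3, -2.6]
gripper_width: 0.261
```

```bash
python3 - <<'E'
from look import *
o=look(["nut_axis","nut_corner","suction_unit","wrench_mouth","wrench_neck","wrench_handle","worm_top"],0.062,"w2")
look(["nut_axis","nut_corner","suction_unit"],0.062,"t2","top")
look(["nut_axis","nut_corner"],0.062,"s2","scene")
E
```

```text
7.05 [0.4663 0.1288 0.2452] [ 0.0461  0.6173 -0.6746  1.7718  0.4711  0.9214  0.3454] [-0.5878 -0.2746 -2.6018]
nut_axis [228.4 407. ] 0.77 [0.5616 0.2305 0.062 ]
nut_corner [241.4 417.1] 0.58 [0.5801 0.2363 0.062 ]
suction_unit [203.  392.2] 0.73 [0.5287 0.2242 0.062 ]
wrench_mouth [360.  280.2] 0.28 [0.669  0.0416 0.062 ]
wrench_neck [274.2 278.6] 0.67 [0.5599 0.0854 0.062 ]
wrench_neck [237.7 415.1] 0.65 [0.5751 0.2355 0.062 ]
wrench_handle [195.2 280.3] 0.59 [0.4772 0.1221 0.062 ]
worm_top [370.  279.8] 0.75 [0.683  0.0352 0.062 ]
7.45 [0.4665 0.1297 0.2457] [ 0.0449  0.6168 -0.6751  1.7707  0.4708  0.9217  0.3453] [ 0.0522  0.4549 -2.6306]
nut_axis [185.3 214.4] 0.53 [0.5676 0.2285 0.062 ]
nut_corner [180.2 211.2] 0.38 [0.5788 0.2352 0.062 ]
suction_unit [197.3 212.6] 0.94 [0.542  0.2326 0.062 ]
7.65 [0.4665 0.1298 0.2458] [ 0.0449  0.6167 -0.6751  1.7707  0.4708  0.9218  0.3453] [ 0.2665 -0.3432 -2.6926]
nut_axis [222.8 228.1] 0.71 [0.5684 0.2315 0.062 ]
```

View pics/w2.png

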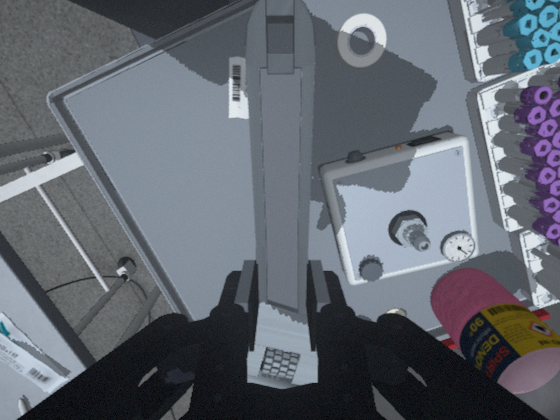

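```bash
cat > ov.py <<'E'
from h import *
import sys,pickle
E
python3 - <<'E'
from look import *
im=cv2.imread("pics/w2.png"); m=camera_model("wrist")
r0,c0=185,365; K=8
b=cv2.resize(im[r0:r0+75,c0:c0+75],None,fx=K,fy=K,interpolation=cv2.INTER_CUBIC)
cv2.imwrite("pics/raw.png",b)
zt=.054; C=np.array([.5645,.2315])
for z,rad,col in [(zt+.014,.0173,(0,0,255)),(zt+.001,.0173,(255,0,0)),(zt+.046,.0075,(0,255,0))]:
    n=6 if rad>.01 else 24
    pts=[]
    for k in range(n):
        a=np.radians(18+360/n*k); u=proj("wrist",[C[0]+rad*np.cos(a),C[1]+rad*np.sin(a),z],m); pts.append([(u[1]-c0+.5)*K,(u[0]-r0+.5)*K])
    cv2.polylines(b,[np.int32(pts)],True,col,1)
cv2.imwrite("pics/nut.png",b)
E
```

```text
(no output)
```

View pics/nut.png

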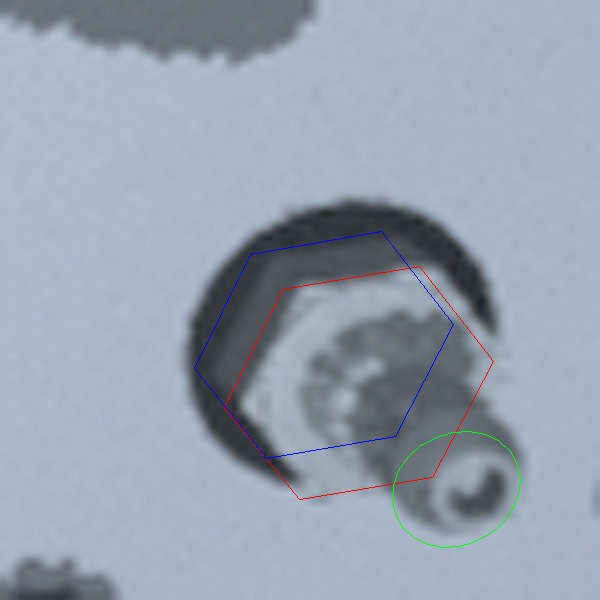

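```bash
python3 - <<'E'
from look import *
s=sense(); zu=s["ee_pos"][2]-.0065
x,y=[rot(s["eef_rot"]).apply(v) for v in ([1,0,0],[0,1,0])]
M=np.array([(0,0),(-84,-10),(-122,-21),(-37,0)])/1e3
print("tool x",np.degrees(np.arctan2(x[1],x[0])), s["ee_pos"],zu)
for r in (362,366,370):print(at("wrist",(r,280.5),zu+.017)[:2])
for r,c in ((40,280),(240,281),(300,284)):print("axis",at("wrist",(r,c),zu+.014)[:2])
for c in("top","scene"):
    o=look(["wrench_mouth","wrench_neck","wrench_handle","worm_top"],dict(wrench_mouth=zu+.007,wrench_neck=zu+.007,wrench_handle=zu+.007,worm_top=zu+.017),c+"3",c)
    k=[i for i,n in enumerate(["wrench_mouth","wrench_neck","wrench_handle","worm_top"]) if n in o]
    print(fit2(M[k],[list(o.values())[j] for j in range(len(k))])[:3])
a=cv2.imread("pics/top3.png");b=cv2.imread("pics/scene3.png")
cv2.imwrite("pics/c3.png",np.hstack([cv2.resize(a[90:330,180:380],(400,480)),cv2.resize(b[90:330,200:400],(400,480))]))
E
```

```text
tool x 157.4645546811008 [0.4665 0.1298 0.2458] 0.2393199843996197
[0.5043 0.1132]
[0.5065 0.1123]
[0.5088 0.1113]
axis [0.3721 0.1682]
axis [0.4452 0.1381]
axis [0.474  0.1276]
7.8 [0.4665 0.1298 0.2458] [ 0.0448  0.6166 -0.6751  1.7706  0.4708  0.9217  0.3453] [ 0.9011 -0.8988 -3.7978]
wrench_handle [243.9 258.2] 0.56 [0.4286 0.1399 0.2463]
worm_top [182.8 214.3] 0.18 [0.5359 0.2137 0.2563]
(np.float64(20.643013379342648), array([0.553 , 0.2146]), array([0.0213, 0.0213]))
8.05 [0.4665 0.1298 0.2458] [ 0.0449  0.6166 -0.6751  1.7706  0.4707  0.9217  0.3453] [-0.2596 -0.4388 -3.5176]
wrench_mouth [129.6 314.9] 0.57 [0.5372 0.0849 0.2463]
wrench_mouth [219.5 223. ] 0.49 [0.4334 0.2829 0.2463]
wrench_neck [165.8 311.9] 0.81 [0.4691 0.129  0.2463]
wrench_handle [186.5 313.2] 0.91 [0.4325 0.1478 0.2463]
wrench_handle [248.3 235.1] 0.61 [0.3839 0.2874 0.2463]
worm_top [140.3 311. ] 0.6 [0.5084 0.109  0.2563]
(np.float64(-40.589670538090296), array([0.538, 0.084]), array([0.0012, 0.0025, 0.0009, 0.0017]))
```

View pics/c3.png

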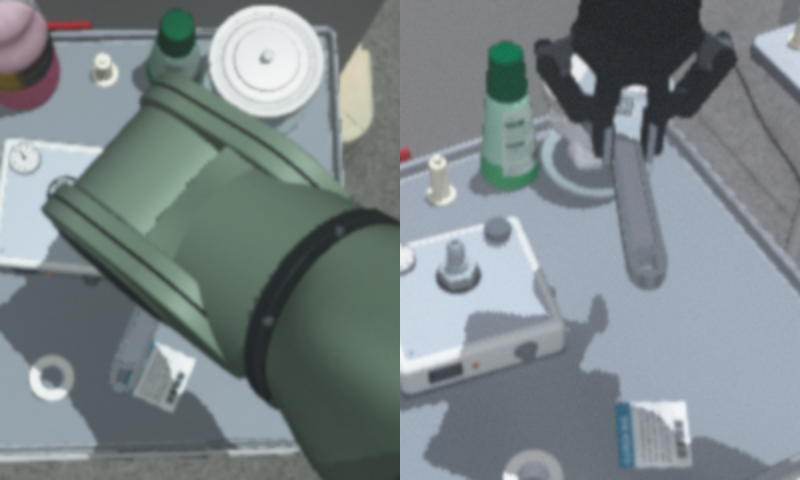

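Call:
{"op": "drive_tool", "data": {
  "series": [
    [0.019,0.146,0,-0.154,1],
    [0.019,0.146,0,-0.154,1],
    [0.019,0.146,0,-0.154,1],
    [0.019,0.146,0,-0.154,1],
    [0.019,0.146,0,-0.154,1],
    [0.019,0.146,0.05,-0.154,1],
    [0.019,0.146,0.12,-0.154,1],
    [0.019,0.146,0.2,-0.154,1],
    [0.019,0.146,0.24,-0.154,1],
    [0.019,0.146,0.24,-0.154,1],
    [0.019,0.146,0.24,-0.154,1]
  ]
}}

```text
time_s: 9.68
ee_pos: [0.486, 0.2011, 0.1267]
eef_rot: [0.0, -0.283, 0.959, 0.0]
ft_force: [-0.6, 0.9, -3.9]
gripper_width: 0.26
```

```bash
python3 - <<'E'
from look import *
s=sense(); zu=s["ee_pos"][2]-.0065
x=rot(s["eef_rot"]).apply([1,0,0]);print("tool x",np.degrees(np.arctan2(x[1],x[0])),s["eef_rot"])
Z=dict(wrench_mouth=zu+.007,wrench_neck=zu+.007,wrench_handle=zu+.007,worm_top=zu+.017,nut_axis=.062,nut_corner=.062)
for c in("wrist","scene","top"): look(list(Z),Z,c+"4",c)
a=cv2.imread("pics/wrist4.png");b=cv2.imread("pics/scene4.png")
cv2.imwrite("pics/c4.png",np.hstack([cv2.resize(a[210:420,180:380],(400,420)),cv2.resize(b[150:290,160:300],(400,420),interpolation=cv2.INTER_CUBIC)]))
E
```

```text
tool x -147.10413226088608 [ 0.0005 -0.2831  0.9591  0.0002]
9.675 [0.486  0.2011 0.1267] [-0.0422  0.8972 -0.808   1.7743  0.8455  0.8558  0.8884] [-0.555   0.9241 -3.9239]
wrench_neck [276.  280.6] 0.88 [0.4856 0.2001 0.1272]
wrench_handle [196.9 281. ] 0.63 [0.4522 0.1789 0.1272]
worm_top [370.1 276.6] 0.84 [0.5263 0.224  0.1372]
10.025 [0.4858 0.2008 0.1261] [-0.0423  0.898  -0.8073  1.7752  0.8462  0.855   0.8878] [-0.3054  0.0997 -3.5354]
wrench_mouth [203.  223.2] 0.69 [0.5608 0.2389 0.1272]
wrench_neck [225.7 263.9] 0.96 [0.4866 0.1991 0.1272]
wrench_neck [224.6 229.5] 0.42 [0.5133 0.2478 0.1272]
wrench_handle [236.7 287.3] 0.58 [0.45   0.1757 0.1272]
wrench_handle [226.7 260.7] 0.16 [0.487  0.2047 0.1272]
worm_top [212.3 238.9] 0.79 [0.5224 0.2267 0.1372]
nut_axis [225.  227.6] 0.51 [0.5642 0.2343 0.062 ]
nut_corner [218.7 221.3] 0.36 [0.5827 0.2387 0.062 ]
10.375 [0.4857 0.2009 0.1258] [-0.0425  0.8985 -0.8071  1.7753  0.8463  0.8548  0.8878] [ 0.4492 -0.4163 -3.4182]
wrench_handle [233.1 239.7] 0.72 [0.459  0.175  0.1272]
```

View pics/c4.png

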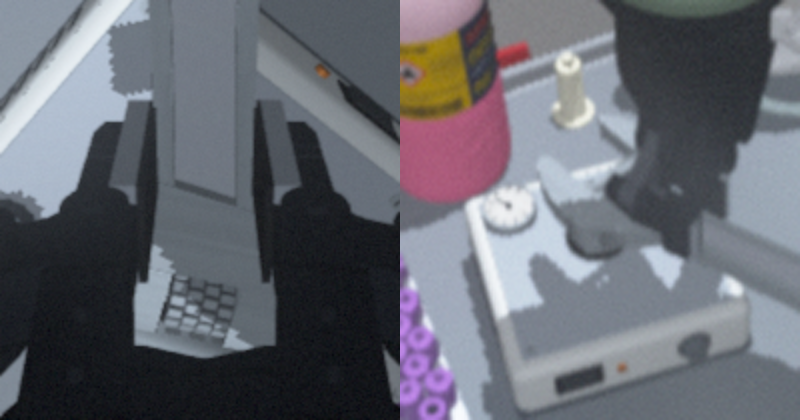

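Call:
{"op": "drive_tool", "data": {
  "series": [
    [0,0,0.03,0,1],
    [0,0,0.06,0,1],
    [0,0,0.085,0,1],
    [0,0,0.1,0,1],
    [0,0,0.11,0,1],
    [0,0,0.115,0,1],
    [0,0,0.115,0,1]
  ]
}}

```text
time_s: 11.6
ee_pos: [0.4858, 0.2009, 0.0684]
eef_rot: [0.0, -0.283, 0.959, 0.0]
ft_force: [-0.1, 0.2, -3.5]
gripper_width: 0.263
```

Call:
{"op": "drive_tool", "data": {
  "series": [
    [0,0,0.004,0,1],
    [0,0,0.008,0,1],
    [0,0,0.008,0,1]
  ]
}}

```text
time_s: 11.98
ee_pos: [0.4857, 0.2008, 0.0642]
eef_rot: [-0.0, -0.283, 0.959, 0.0]
ft_force: [-0.1, 0.7, -2.8]
gripper_width: 0.259
```

Call:
{"op": "drive_tool", "data": {
  "series": [
    [0,0,0.002,0,1],
    [0,0,0.004,0,1],
    [0,0,0.004,0,1]
  ]
}}

```text
time_s: 12.35
ee_pos: [0.4857, 0.2009, 0.0623]
eef_rot: [-0.0, -0.283, 0.959, 0.0]
ft_force: [-0.3, -0.8, -2.4]
gripper_width: 0.259
```

Call:
{"op": "drive_tool", "data": {
  "series": [
    [0,0,0.002,0,1],
    [0,0,0.004,0,1],
    [0,0,0.004,0,1]
  ]
}}

```text
time_s: 12.72
ee_pos: [0.4858, 0.2009, 0.0615]
eef_rot: [0.001, -0.283, 0.959, -0.0]
ft_force: [-6.6, -5.1, 28.0]
gripper_width: 0.265
```

Call:
{"op": "drive_tool", "data": {
  "series": [
    [0,0,-0.002,0,1],
    [0,0,-0.002,0,0.5],
    [0,0,-0.002,0,0.5],
    [0,0,-0.002,0,0.5],
    [0,0,-0.01,0,0.5],
    [0,0,-0.03,0,0.5],
    [0,0,-0.06,0,0.5],
    [0,0,-0.12,0,0.5],
    [0,0,-0.2,0,0.5],
    [0,0,-0.2,0,0.5]
  ]
}}

```text
time_s: 13.98
ee_pos: [0.4864, 0.2014, 0.1635]
eef_rot: [0.002, -0.283, 0.959, 0.0]
ft_force: [-0.4, 0.1, -0.6]
gripper_width: 0.5
```

```bash
python3 - <<'E'
from look import *
zu=.055
Z=dict(wrench_mouth=zu+.007,wrench_neck=zu+.007,wrench_handle=zu+.007,worm_top=zu+.017,nut_axis=.062,nut_corner=.062)
for c in("wrist","scene"): look(list(Z),Z,c+"5",c)
a=cv2.imread("pics/wrist5.png");b=cv2.imread("pics/scene5.png")
cv2.imwrite("pics/c5.png",np.hstack([cv2.resize(a[210:420,180:380],(400,420)),cv2.resize(b[150:290,160:300],(400,420),interpolation=cv2.INTER_CUBIC)]))
E
```

```text
13.975 [0.4864 0.2014 0.1635] [-0.0216  0.8459 -0.8497  1.7403  0.7817  0.9254  0.9415] [-0.4114  0.1323 -0.6417]
wrench_neck [206.7 277.6] 0.57 [0.4869 0.1976 0.062 ]
wrench_handle [157.8 280.8] 0.77 [0.4539 0.1793 0.062 ]
wrench_handle [112.4 400.9] 0.75 [0.3815 0.2325 0.062 ]
worm_top [268.1 276.3] 0.66 [0.5273 0.2224 0.072 ]
nut_axis [299.6 262.9] 0.61 [0.5636 0.2319 0.062 ]
nut_corner [314.4 257.7] 0.8 [0.5786 0.236  0.062 ]
14.325 [0.4855 0.2008 0.1599] [-0.0231  0.8515 -0.8466  1.7425  0.784   0.9231  0.9397] [0.032  0.8584 0.1054]
wrench_mouth [225.4 227.4] 0.91 [0.5635 0.2349 0.062 ]
wrench_neck [250.  262.9] 0.9 [0.4866 0.2018 0.062 ]
wrench_handle [260.6 282. ] 0.84 [0.4525 0.1826 0.062 ]
worm_top [236.1 241.2] 0.83 [0.5234 0.2255 0.072 ]
nut_axis [233.  242.9] 0.63 [0.5355 0.2173 0.062 ]
nut_axis [224.2 228.6] 0.42 [0.5651 0.2319 0.062 ]
nut_corner [221.  223.9] 0.53 [0.5756 0.2366 0.062 ]
```

View pics/c5.png

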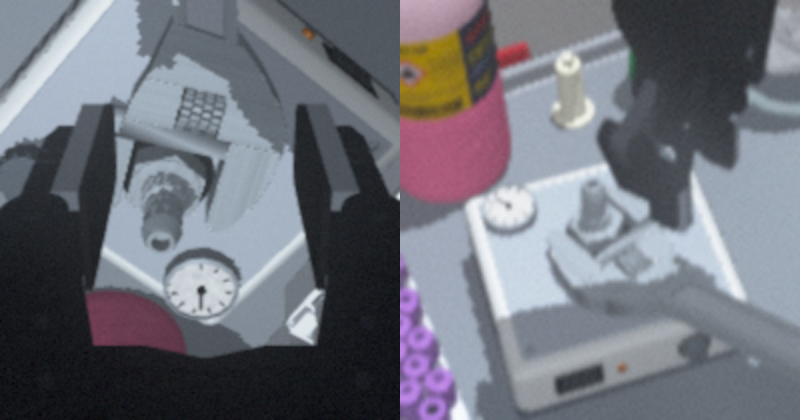

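Call:
{"op": "drive_tool", "data": {
  "series": [
    [-0.078,-0.001,0,0.042,1],
    [-0.078,-0.001,0,0.042,1],
    [-0.078,-0.001,0,0.042,1],
    [-0.078,-0.001,0.05,0.042,1],
    [-0.078,-0.001,0.11,0.042,1],
    [-0.078,-0.001,0.14,0.042,1],
    [-0.078,-0.001,0.155,0.042,1],
    [-0.078,-0.001,0.16,0.042,1],
    [-0.078,-0.001,0.16,0.042,1]
  ],
  "grip_force": 40
}}

```text
time_s: 15.8
ee_pos: [0.5189, 0.2218, 0.0808]
eef_rot: [0.0, -0.155, 0.988, 0.0]
ft_force: [0.1, -0.6, 0.9]
gripper_width: 0.001
```

```bash
python3 - <<'E'
from look import *
s=sense();x=rot(s["eef_rot"]).apply([1,0,0]);print("tool x",np.degrees(np.arctan2(x[1],x[0])))
look(["worm_top"],0.072,"wrist6");look(["worm_top","wrench_mouth"],0.072,"scene6","scene")
a=cv2.imread("pics/wrist6.png");b=cv2.imread("pics/scene6.png")
cv2.imwrite("pics/c6.png",np.hstack([cv2.resize(a[210:420,180:380],(400,420)),cv2.resize(b[190:280,190:280],(400,420),interpolation=cv2.INTER_CUBIC)]))
E
```

```text
tool x -162.20532356639077
15.8 [0.5189 0.2218 0.0808] [-0.1185  0.9849 -0.6977  1.6662  0.8304  0.8112  0.6833] [ 0.135 -0.558  0.909]
15.9 [0.519  0.2217 0.0809] [-0.1185  0.9847 -0.6977  1.6662  0.8304  0.8112  0.6832] [-0.1605  0.6361 -0.0094]
worm_top [235.8 241. ] 0.69 [0.5241 0.2255 0.072 ]
wrench_mouth [224.8 223.4] 0.58 [0.5602 0.2432 0.072 ]
wrench_mouth [227.3 227.3] 0.19 [0.5519 0.2393 0.072 ]
```

View pics/c6.png

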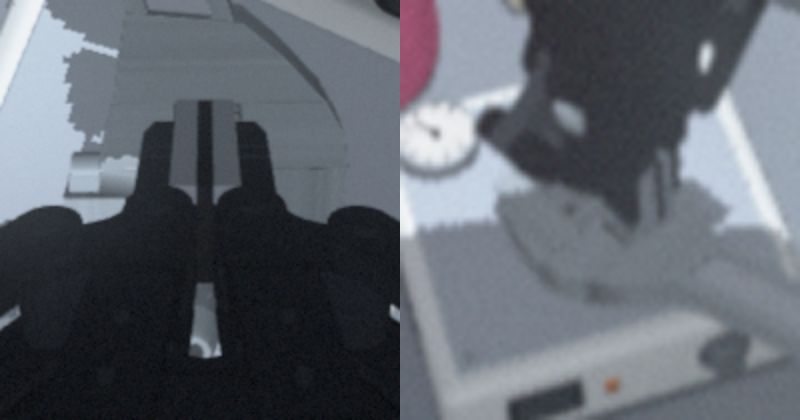

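Call:
{"op": "drive_tool", "data": {
  "series": [
    [0,0,0.008,0,1],
    [0,0,0.014,0,1],
    [0,0,0.014,0,1]
  ]
}}

```text
time_s: 16.42
ee_pos: [0.5186, 0.2216, 0.073]
eef_rot: [-0.0, -0.155, 0.988, -0.0]
ft_force: [-0.2, -0.5, 0.8]
gripper_width: 0.002
```

Call:
{"op": "drive_tool", "data": {
  "series": [
    [0,0,0.001,0,1],
    [0,0,0.001,0,1]
  ]
}}

```text
time_s: 16.68
ee_pos: [0.5188, 0.2216, 0.0728]
eef_rot: [0.0, -0.155, 0.988, 0.0]
ft_force: [-0.4, -0.4, -0.1]
gripper_width: 0.003
```

Call:
{"op": "drive_tool", "data": {
  "series": [
    [0,0,0.001,0,1],
    [0,0,0.001,0,1]
  ]
}}

```text
time_s: 16.92
ee_pos: [0.5188, 0.2217, 0.0724]
eef_rot: [0.0, -0.155, 0.988, 0.0]
ft_force: [-0.3, -0.5, 0.7]
gripper_width: -0.001
```

Call:
{"op": "drive_tool", "data": {
  "series": [
    [0,0,0.001,0,1],
    [0,0,0.001,0,1]
  ]
}}

```text
time_s: 17.18
ee_pos: [0.5188, 0.2217, 0.0721]
eef_rot: [0.0, -0.155, 0.988, 0.0]
ft_force: [-1.9, -1.4, 6.4]
gripper_width: 0.0
```

Call:
{"op": "drive_tool", "data": {
  "series": [
    [0,0,0.0006,0,1],
    [0,0,0.0006,0,1]
  ]
}}

```text
time_s: 17.42
ee_pos: [0.5188, 0.2217, 0.072]
eef_rot: [0.0, -0.155, 0.988, 0.0]
ft_force: [-2.1, -2.2, 9.8]
gripper_width: -0.002
```

Call:
{"op": "drive_tool", "data": {
  "series": [
    [0,0,0.0006,0,1],
    [0,0,0.0006,0,1]
  ]
}}

```text
time_s: 17.68
ee_pos: [0.5188, 0.2217, 0.0719]
eef_rot: [0.0, -0.155, 0.988, 0.0]
ft_force: [-3.2, -2.0, 13.6]
gripper_width: 0.002
```

Call:
{"op": "drive_tool", "data": {
  "series": [
    [-0.004,0,0,0,1],
    [-0.008,0,0,0,1],
    [-0.012,0,0,0,1],
    [-0.016,0,0,0,1]
  ]
}}

```text
time_s: 18.18
ee_pos: [0.5265, 0.2242, 0.072]
eef_rot: [0.0, -0.155, 0.988, 0.0]
ft_force: [-4.1, -2.2, 16.3]
gripper_width: 0.001
```

Call:
{"op": "drive_tool", "data": {
  "series": [
    [-0.004,0,0,0,1],
    [-0.008,0,0,0,1],
    [-0.012,0,0,0,1],
    [-0.016,0,0,0,1]
  ]
}}

```text
time_s: 18.68
ee_pos: [0.5341, 0.2267, 0.0719]
eef_rot: [0.0, -0.155, 0.988, 0.0]
ft_force: [-2.6, -0.8, 12.0]
gripper_width: 0.001
```

Call:
{"op": "drive_tool", "data": {
  "series": [
    [0,0,-0.006,0,1],
    [0.018,0,-0.006,0,1],
    [0.034,0,-0.006,0,1],
    [0.034,0,-0.001,0,1],
    [0.034,0,0,0,1],
    [0.029,0,0,0,1],
    [0.024,0,0,0,1],
    [0.019,0,0,0,1],
    [0.014,0,0,0,1],
    [0.009,0,0,0,1],
    [0.004,0,0,0,1],
    [-0.001,0,0,0,1]
  ]
}}

```text
time_s: 20.18
ee_pos: [0.5349, 0.2262, 0.0719]
eef_rot: [0.0, -0.154, 0.988, -0.001]
ft_force: [-1.8, -5.7, 16.1]
gripper_width: 0.001
```

```bash
python3 - <<'E'
from look import *
look(["worm_top"],0.072,"scene7","scene")
b=cv2.imread("pics/scene7.png");a=cv2.imread("pics/scene5.png")
cv2.imwrite("pics/c7.png",np.hstack([cv2.resize(q[195:265,195:265],(400,400),interpolation=cv2.INTER_CUBIC) for q in (a,b)]))
E
```

```text
20.175 [0.5349 0.2262 0.0719] [-0.1229  1.0162 -0.6969  1.6079  0.8285  0.8358  0.7117] [-1.8082 -5.6561 16.0522]
worm_top [233.  241.3] 0.68 [0.5295 0.2225 0.072 ]
```

View pics/c7.png

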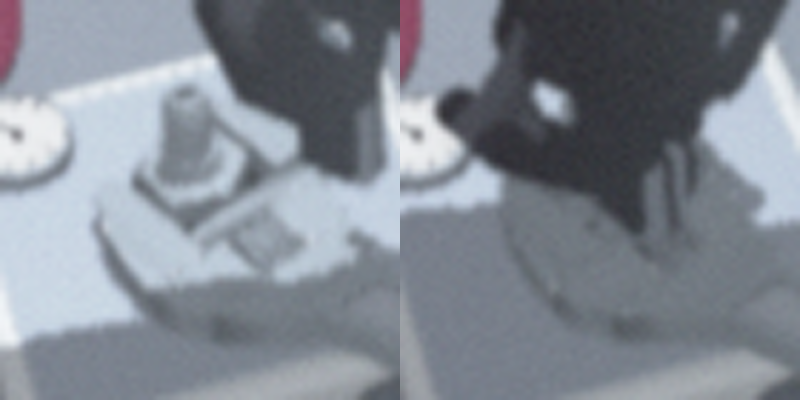

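Call:
{"op": "drive_tool", "data": {
  "series": [
    [0,0,-0.006,0,1],
    [0.018,0,-0.006,0,1],
    [0.034,0,-0.006,0,1],
    [0.034,0,-0.002,0,1],
    [0.034,0,-0.001,0,1],
    [0.029,0,-0.001,0,1],
    [0.024,0,-0.001,0,1],
    [0.019,-0.001,-0.001,0,1],
    [0.014,-0.001,-0.001,0,1]
  ]
}}

```text
time_s: 21.4
ee_pos: [0.5281, 0.2238, 0.0721]
eef_rot: [-0.0, -0.154, 0.988, -0.0]
ft_force: [-3.8, -3.8, 13.5]
gripper_width: -0.002
```

Call:
{"op": "drive_tool", "data": {
  "series": [
    [-0.005,-0.001,0,0,1],
    [-0.01,-0.001,0,0,1],
    [-0.014,-0.001,0,0,1]
  ]
}}

```text
time_s: 21.78
ee_pos: [0.5349, 0.2253, 0.072]
eef_rot: [-0.0, -0.154, 0.988, -0.0]
ft_force: [-3.1, -4.9, 11.3]
gripper_width: 0.001
```

Call:
{"op": "drive_tool", "data": {
  "series": [
    [0,0,-0.006,0,1],
    [0.018,-0.001,-0.006,0,1],
    [0.034,-0.001,-0.006,0,1],
    [0.034,-0.001,-0.001,0,1],
    [0.034,-0.001,0,0,1],
    [0.029,-0.001,0,0,1],
    [0.024,-0.001,0,0,1],
    [0.019,-0.002,0,0,1]
  ]
}}

```text
time_s: 22.78
ee_pos: [0.5259, 0.2218, 0.0721]
eef_rot: [-0.0, -0.155, 0.988, -0.0]
ft_force: [-6.7, -3.6, 13.8]
gripper_width: -0.002
```

Call:
{"op": "drive_tool", "data": {
  "series": [
    [-0.005,0,0,0,1],
    [-0.01,-0.001,0,0,1]
  ]
}}

```text
time_s: 23.02
ee_pos: [0.5304, 0.2227, 0.072]
eef_rot: [-0.001, -0.155, 0.988, -0.0]
ft_force: [-9.5, -3.8, 14.8]
gripper_width: 0.001
```

Call:
{"op": "drive_tool", "data": {
  "series": [
    [-0.005,0,0,0,1],
    [-0.01,-0.001,0,0,1]
  ]
}}

```text
time_s: 23.28
ee_pos: [0.5348, 0.2238, 0.072]
eef_rot: [-0.001, -0.155, 0.988, -0.0]
ft_force: [-13.7, -4.0, 17.4]
gripper_width: 0.002
```

Call:
{"op": "drive_tool", "data": {
  "series": [
    [0,0,-0.006,0,1],
    [0.022,0,-0.006,0,1],
    [0.022,0,-0.001,0,1],
    [0.022,0,0,0,1],
    [0.018,0,0,0,1],
    [0.014,0,0,0,1],
    [0.01,0,0,0,1],
    [0.01,0,0,0,1]
  ]
}}

```text
time_s: 24.28
ee_pos: [0.5309, 0.222, 0.072]
eef_rot: [-0.001, -0.154, 0.988, -0.001]
ft_force: [-9.3, -5.9, 16.1]
gripper_width: -0.002
```

Call:
{"op": "drive_tool", "data": {
  "series": [
    [0,0,-0.01,0,1],
    [0,0,-0.04,0,1],
    [0.05,0,-0.14,0,1],
    [0.1,0,-0.24,0,1],
    [0.15,0,-0.26,0,1],
    [0.15,0,-0.26,0,0.5],
    [0.15,0,-0.26,0,0.5]
  ]
}}

```text
time_s: 25.15
ee_pos: [0.4602, 0.1997, 0.2019]
eef_rot: [0.0, -0.154, 0.988, 0.0]
ft_force: [-0.2, 0.5, -0.1]
gripper_width: 0.418
```

```bash
python3 - <<'E'
from look import *
s=sense();x=rot(s["eef_rot"]).apply([1,0,0]);print("tool x",np.degrees(np.arctan2(x[1],x[0])))
zu=.055
Z=dict(wrench_mouth=zu+.007,wrench_neck=zu+.007,wrench_handle=zu+.007,worm_top=zu+.017,nut_axis=.062,nut_corner=.062)
for c in("wrist","scene"): look(list(Z),Z,c+"8",c)
a=cv2.imread("pics/wrist8.png");b=cv2.imread("pics/scene8.png")
cv2.imwrite("pics/c8.png",np.hstack([cv2.resize(a[150:360,180:380],(400,420)),cv2.resize(b[195:265,195:265],(400,420),interpolation=cv2.INTER_CUBIC)]))
E
```

```text
tool x -162.2318631149964
25.15 [0.4602 0.1997 0.2019] [-0.0355  0.7443 -0.8221  1.7764  0.6707  0.9248  0.7305] [-0.1543  0.5178 -0.1271]
wrench_neck [218.8 274.4] 0.84 [0.4834 0.1998 0.062 ]
wrench_handle [181.1 268.7] 0.56 [0.4517 0.1848 0.062 ]
worm_top [269.5 281.7] 0.74 [0.525 0.22  0.072]
nut_axis [302.7 280.8] 0.6 [0.5656 0.232  0.062 ]
nut_corner [314.  279.1] 0.94 [0.5786 0.2344 0.062 ]
nut_corner [267.5 283.8] 0.19 [0.5277 0.2229 0.062 ]
25.5 [0.4597 0.1996 0.2015] [-0.0356  0.7447 -0.8221  1.7777  0.6708  0.9243  0.7299] [-0.8102 -0.3295  0.5748]
wrench_neck [250.1 262.3] 0.67 [0.4869 0.2028 0.062 ]
wrench_handle [260.9 283.6] 0.76 [0.4507 0.1804 0.062 ]
worm_top [233.5 240. ] 0.59 [0.5295 0.225  0.072 ]
nut_axis [224.3 227.3] 0.56 [0.5659 0.2341 0.062 ]
nut_corner [220.4 220.9] 0.61 [0.5793 0.2409 0.062 ]
```

View pics/c8.png

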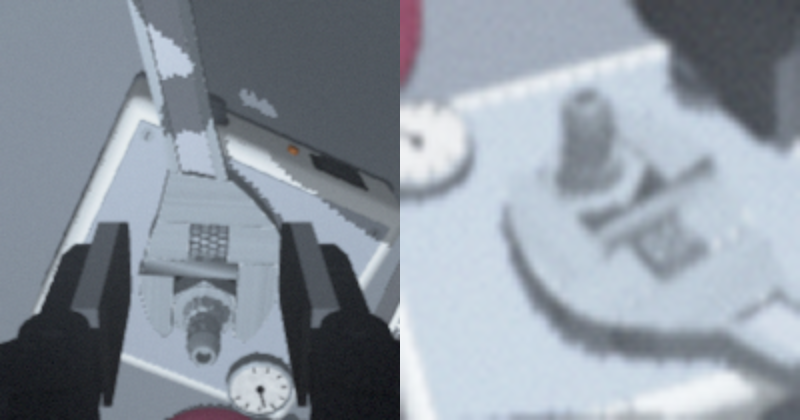

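Call:
{"op": "drive_tool", "data": {
  "series": [
    [0.029,-0.032,0,-0.041,0.5],
    [0.029,-0.032,0,-0.041,0.5],
    [0.029,-0.032,0.08,-0.041,0.5],
    [0.029,-0.032,0.16,-0.041,0.5],
    [0.029,-0.032,0.22,-0.041,0.5],
    [0.029,-0.032,0.25,-0.041,0.5],
    [0.029,-0.032,0.26,-0.041,0.5],
    [0.029,-0.032,0.26,-0.041,0.5]
  ]
}}

```text
time_s: 26.85
ee_pos: [0.4508, 0.18, 0.072]
eef_rot: [0.0, -0.28, 0.96, 0.0]
ft_force: [0.7, 0.3, 0.2]
gripper_width: 0.498
```

Call:
{"op": "drive_tool", "data": {
  "series": [
    [0,0,0.01,0,0.5],
    [0,0,0.02,0,0.5],
    [0,0,0.027,0,0.5],
    [0,0,0.027,0,0.5]
  ]
}}

```text
time_s: 27.35
ee_pos: [0.4507, 0.1798, 0.058]
eef_rot: [-0.0, -0.28, 0.96, 0.0]
ft_force: [0.4, -0.1, -0.5]
gripper_width: 0.501
```

```bash
python3 - <<'E'
from look import *
s=sense();x=rot(s["eef_rot"]).apply([1,0,0]);print("tool x",np.degrees(np.arctan2(x[1],x[0])))
zu=.055
Z=dict(wrench_mouth=zu+.007,wrench_neck=zu+.007,wrench_handle=zu+.007,worm_top=zu+.017,nut_axis=.062,nut_corner=.062)
for c in("wrist","scene"): look(list(Z),Z,c+"9",c)
E
```

```text
tool x -147.4546157573764
27.35 [0.4507 0.1798 0.058 ] [-0.0875  0.9564 -0.671   1.9608  1.0517  0.6249  0.6649] [ 0.3959 -0.1189 -0.4738]
wrench_neck [348.1 279.1] 0.67 [0.4839 0.1994 0.062 ]
wrench_handle [286.1 286.9] 0.85 [0.4515 0.1832 0.062 ]
nut_corner [ 88.3 290.6] 0.39 [0.3767 0.1368 0.062 ]
27.7 [0.4508 0.1798 0.0583] [-0.0873  0.9559 -0.6712  1.9607  1.0515  0.625   0.665 ] [-1.074  -0.0796  0.1319]
wrench_mouth [225.1 226.7] 0.96 [0.5647 0.2358 0.062 ]
wrench_neck [225.  227.3] 0.66 [0.5644 0.2347 0.062 ]
wrench_neck [249.7 261. ] 0.59 [0.4886 0.2044 0.062 ]
wrench_handle [263.2 284.5] 0.57 [0.4459 0.1812 0.062 ]
worm_top [233.5 242.7] 0.73 [0.5274 0.2208 0.072 ]
nut_axis [227.2 227.7] 0.53 [0.5595 0.2361 0.062 ]
nut_axis [336.6 265.4] 0.37 [0.3416 0.2679 0.062 ]
nut_corner [218.7 226.5] 0.65 [0.5785 0.2303 0.062 ]
```

Call:
{"op": "drive_tool", "data": {
  "series": [
    [-0.001,0.0055,0,0.0035,0.5],
    [-0.002,0.011,0,0.007,0.5],
    [-0.003,0.0165,0,0.0105,0.5],
    [-0.004,0.022,0,0.014,0.5],
    [-0.0055,0.027,0,0.0175,0.5],
    [-0.007,0.0325,0,0.021,0.5],
    [-0.008,0.038,0,0.0245,0.5],
    [-0.01,0.043,0,0.028,0.5]
  ]
}}

```text
time_s: 29.05
ee_pos: [0.4433, 0.2008, 0.0582]
eef_rot: [-0.0, -0.194, 0.981, 0.0]
ft_force: [0.5, -2.8, 1.0]
gripper_width: 0.5
```

```bash
cat > chk.py <<'E'
from look import *
zu=.055
s=sense();x=rot(s["eef_rot"]).apply([1,0,0]);d=s["ee_pos"][:2]-[.5655,.2325]
print("tool x",np.degrees(np.arctan2(x[1],x[0])),"TCP ang",np.degrees(np.arctan2(d[1],d[0])),np.linalg.norm(d))
Z=dict(wrench_mouth=zu+.007,wrench_neck=zu+.007,wrench_handle=zu+.007,worm_top=zu+.017,nut_axis=.062)
M=dict(wrench_mouth=(0,0),wrench_neck=(-.084,-.01),wrench_handle=(-.122,-.021),worm_top=(-.037,0))
o=look(list(Z),Z,sys.argv[1],"scene")
k=[n for n in M if n in o]; print("yaw",fit2([M[n] for n in k],[o[n] for n in k])[:3])
E
python3 chk.py scene10
```

```text
tool x -157.6235218192302 TCP ang -165.46984476729006 0.12623936325700533
29.05 [0.4433 0.2008 0.0582] [-0.1541  0.9459 -0.6284  1.9566  1.0163  0.5952  0.4766] [ 0.5016 -2.8386  1.0025]
wrench_mouth [226.5 224.9] 0.7 [0.5631 0.2399 0.062 ]
wrench_neck [252.7 256.9] 0.62 [0.4861 0.2134 0.062 ]
wrench_neck [266.8 279.1] 0.55 [0.4436 0.1926 0.062 ]
wrench_handle [264.5 279.3] 0.71 [0.4475 0.1902 0.062 ]
worm_top [234.9 241. ] 0.55 [0.5259 0.2247 0.072 ]
nut_axis [225.9 227.7] 0.43 [0.5622 0.2349 0.062 ]
yaw (np.float64(12.349090634556026), array([0.5634, 0.2376]), array([0.0023, 0.0044, 0.0014, 0.0052]))
```

Call:
{"op": "drive_tool", "data": {
  "series": [
    [-0.001,0.0055,0,0.0035,0.5],
    [-0.002,0.011,0,0.007,0.5],
    [-0.003,0.0165,0,0.0105,0.5],
    [-0.004,0.022,0,0.014,0.5]
  ]
}}

```text
time_s: 29.85
ee_pos: [0.441, 0.2118, 0.0582]
eef_rot: [-0.0, -0.151, 0.989, 0.0]
ft_force: [0.3, -2.7, -0.5]
gripper_width: 0.498
```

Call:
{"op": "drive_tool", "data": {
  "series": [
    [-0.001,0.0055,0,0.0035,0.5],
    [-0.002,0.011,0,0.007,0.5],
    [-0.003,0.0165,0,0.0105,0.5],
    [-0.004,0.022,0,0.014,0.5]
  ]
}}

```text
time_s: 30.35
ee_pos: [0.4396, 0.2229, 0.0582]
eef_rot: [-0.0, -0.107, 0.994, 0.0]
ft_force: [-0.9, -2.1, -1.1]
gripper_width: 0.503
```

Call:
{"op": "drive_tool", "data": {
  "series": [
    [-0.001,0.0055,0,0.0035,0.5],
    [-0.002,0.011,0,0.007,0.5],
    [-0.003,0.0165,0,0.0105,0.5]
  ]
}}

```text
time_s: 30.72
ee_pos: [0.4393, 0.2313, 0.0582]
eef_rot: [-0.0, -0.074, 0.997, 0.0]
ft_force: [-0.3, -1.7, 0.9]
gripper_width: 0.5
```

Call:
{"op": "drive_tool", "data": {
  "series": [
    [-0.001,0.0055,0,0.0035,0.5],
    [-0.002,0.011,0,0.007,0.5]
  ]
}}

```text
time_s: 30.98
ee_pos: [0.4395, 0.2369, 0.0582]
eef_rot: [-0.0, -0.052, 0.999, 0.0]
ft_force: [-1.3, -2.3, -0.1]
gripper_width: 0.5
```

Call:
{"op": "drive_tool", "data": {
  "series": [
    [-0.001,0.0055,0,0.0035,0.5],
    [-0.001,0.0055,0,0.0035,0.5]
  ]
}}

```text
time_s: 31.22
ee_pos: [0.4398, 0.2399, 0.0583]
eef_rot: [0.0, -0.042, 0.999, 0.0]
ft_force: [0.4, -0.2, -0.0]
gripper_width: 0.503
```

Call:
{"op": "drive_tool", "data": {
  "series": [
    [-0.001,0.0055,0,0.0035,0.5],
    [-0.001,0.0083,0,0.0053,0.5]
  ]
}}

```text
time_s: 31.48
ee_pos: [0.4401, 0.2434, 0.0582]
eef_rot: [0.0, -0.025, 1.0, -0.0]
ft_force: [2.7, -4.5, 1.0]
gripper_width: 0.502
```

Call:
{"op": "drive_tool", "data": {
  "series": [
    [-0.001,0.0055,0,0.0035,0.5],
    [-0.001,0.0083,0,0.0053,0.5]
  ]
}}

```text
time_s: 31.72
ee_pos: [0.4405, 0.2469, 0.0582]
eef_rot: [0.0, -0.008, 1.0, -0.001]
ft_force: [2.5, -7.2, 1.6]
gripper_width: 0.499
```

```bash
python3 chk.py scene11
```

```text
tool x -179.0798699673069 TCP ang 173.40778995163893 0.1258046827773391
31.725 [0.4405 0.2469 0.0582] [-0.2805  0.9412 -0.5527  1.8929  0.8953  0.5771  0.1498] [ 2.5343 -7.2062  1.5968]
wrench_mouth [224.5 225.2] 0.86 [0.5671 0.2376 0.062 ]
wrench_neck [259.6 242.2] 0.94 [0.4843 0.2416 0.062 ]
wrench_handle [280.6 253. ] 0.92 [0.4387 0.2429 0.062 ]
worm_top [235.1 233.6] 0.67 [0.5312 0.2363 0.072 ]
yaw (np.float64(-13.088655908356237), array([0.5663, 0.2334]), array([0.0043, 0.0024, 0.0046, 0.0056]))
```

Call:
{"op": "drive_tool", "data": {
  "series": [
    [0,-0.006,0,0,0.5],
    [0,-0.014,0,0,0.5],
    [0,-0.014,-0.03,0,0.5],
    [0,-0.014,-0.1,0,0.5],
    [0,-0.014,-0.2,0,0.5],
    [0,-0.014,-0.26,0,0.5],
    [0,-0.014,-0.26,0,0.5]
  ]
}}

```text
time_s: 32.9
ee_pos: [0.4406, 0.2414, 0.1908]
eef_rot: [0.001, -0.009, 1.0, 0.001]
ft_force: [0.1, 0.4, -0.7]
gripper_width: 0.504
```

```bash
python3 chk.py scene12; python3 - <<'E'
from look import *
zu=.055
Z=dict(wrench_mouth=zu+.007,wrench_neck=zu+.007,wrench_handle=zu+.007,worm_top=zu+.017,nut_axis=.062,nut_corner=.062)
M=dict(wrench_mouth=(0,0),wrench_neck=(-.084,-.01),wrench_handle=(-.122,-.021),worm_top=(-.037,0))
o=look(list(Z),Z,"wrist12")
k=[n for n in M if n in o]; print("yaw",fit2([M[n] for n in k],[o[n] for n in k])[:3])
E
```

```text
tool x -178.99061309421774 TCP ang 175.9300909895993 0.12517101534035827
32.9 [0.4406 0.2414 0.1908] [-0.1603  0.7432 -0.7526  1.7925  0.6515  0.8683  0.3686] [ 0.1494  0.4032 -0.6589]
wrench_mouth [306.3 325.1] 0.71 [0.3452 0.1618 0.062 ]
wrench_mouth [226.2 226.7] 0.65 [0.5624 0.2368 0.062 ]
wrench_neck [261.4 242.8] 0.82 [0.4805 0.2422 0.062 ]
wrench_handle [278.5 256.2] 0.75 [0.44   0.2365 0.062 ]
worm_top [238.6 233.9] 0.59 [0.524  0.2389 0.072 ]
nut_axis [224.8 227. ] 0.56 [0.5651 0.235  0.062 ]
yaw (np.float64(-139.89431293713375), array([0.406 , 0.1748]), array([0.0621, 0.0177, 0.0564, 0.0984]))
33.2 [0.44   0.2408 0.1877] [-0.162   0.7482 -0.7497  1.7945  0.6533  0.8663  0.3672] [-0.8829 -0.3301  0.0072]
wrench_neck [243. 278.] 0.66 [0.4793 0.2378 0.062 ]
wrench_handle [203.4 276.4] 0.71 [0.443 0.236 0.062]
worm_top [320.9 269.9] 0.69 [0.553  0.2315 0.072 ]
worm_top [297.1 276.6] 0.56 [0.5276 0.2373 0.072 ]
nut_axis [323.  271.8] 0.65 [0.563 0.233 0.062]
nut_axis [115.6 296.8] 0.44 [0.3715 0.2509 0.062 ]
nut_corner [336.4 266.3] 0.67 [0.5786 0.2278 0.062 ]
yaw (np.float64(-16.094905444023972), array([0.5725, 0.2226]), array([0.0098, 0.0065, 0.0162]))
```

Call:
{"op": "drive_tool", "data": {
  "series": [
    [-0.1,-0.005,0,0.039,1],
    [-0.158,-0.005,0,0.039,1],
    [-0.158,-0.005,0,0.039,1],
    [-0.158,-0.005,0.05,0.039,1],
    [-0.158,-0.005,0.13,0.039,1],
    [-0.158,-0.005,0.18,0.039,1],
    [-0.158,-0.005,0.21,0.039,1],
    [-0.158,-0.005,0.226,0.039,1],
    [-0.158,-0.005,0.226,0.039,1]
  ]
}}

```text
time_s: 34.67
ee_pos: [0.5193, 0.2398, 0.0754]
eef_rot: [-0.0, 0.113, 0.994, 0.0]
ft_force: [0.9, -0.0, 0.2]
gripper_width: -0.0
```

Call:
{"op": "drive_tool", "data": {
  "series": [
    [0,0,0.001,0,1],
    [0,0,0.001,0,1]
  ]
}}

```text
time_s: 34.92
ee_pos: [0.5195, 0.2398, 0.0752]
eef_rot: [0.0, 0.114, 0.994, 0.0]
ft_force: [-0.2, 0.1, -1.2]
gripper_width: -0.002
```

Call:
{"op": "drive_tool", "data": {
  "series": [
    [0,0,0.002,0,1],
    [0,0,0.005,0,1],
    [0,0,0.005,0,1]
  ]
}}

```text
time_s: 35.3
ee_pos: [0.5194, 0.2397, 0.0723]
eef_rot: [0.0, 0.114, 0.994, 0.0]
ft_force: [-0.3, 0.1, 1.2]
gripper_width: 0.005
```

Call:
{"op": "drive_tool", "data": {
  "series": [
    [0,0,0.001,0,1],
    [0,0,0.001,0,1]
  ]
}}

```text
time_s: 35.55
ee_pos: [0.5194, 0.2398, 0.0721]
eef_rot: [0.0, 0.114, 0.994, 0.0]
ft_force: [-0.9, -1.9, 8.7]
gripper_width: -0.001
```

Call:
{"op": "drive_tool", "data": {
  "series": [
    [0,0,0.001,0,1],
    [0,0,0.001,0,1]
  ]
}}

```text
time_s: 35.8
ee_pos: [0.5194, 0.2398, 0.0719]
eef_rot: [0.0, 0.114, 0.994, 0.0]
ft_force: [-2.6, -2.0, 15.6]
gripper_width: -0.001
```

Drag toward the mouth, watching for the drag force to rise.

Call:
{"op": "drive_tool", "data": {
  "series": [
    [-0.004,0,0,0,1],
    [-0.008,0,0,0,1],
    [-0.01,0,0,0,1]
  ]
}}

```text
time_s: 36.17
ee_pos: [0.5235, 0.239, 0.0719]
eef_rot: [-0.0, 0.113, 0.994, 0.0]
ft_force: [-9.7, -1.5, 21.0]
gripper_width: -0.001
```

Call:
{"op": "drive_tool", "data": {
  "series": [
    [-0.004,0,0,0,1],
    [-0.008,0,0,0,1],
    [-0.01,0,0,0,1]
  ]
}}

```text
time_s: 36.55
ee_pos: [0.5278, 0.238, 0.0719]
eef_rot: [-0.001, 0.113, 0.994, 0.0]
ft_force: [-12.9, -1.2, 22.1]
gripper_width: -0.002
```

Call:
{"op": "drive_tool", "data": {
  "series": [
    [0,0,-0.01,0,1],
    [0,0,-0.06,0,1],
    [0,0,-0.14,0,0.5],
    [0.08,-0.017,-0.14,-0.02,0.5],
    [0.171,-0.035,-0.14,-0.04,0.5],
    [0.171,-0.035,-0.14,-0.04,0.5],
    [0.171,-0.035,-0.08,-0.04,0.5],
    [0.171,-0.035,-0.02,-0.04,0.5],
    [0.171,-0.035,0.01,-0.04,0.5],
    [0.171,-0.035,0.028,-0.04,0.5],
    [0.171,-0.035,0.028,-0.04,0.5]
  ]
}}

```text
time_s: 37.92
ee_pos: [0.4419, 0.2398, 0.0573]
eef_rot: [0.0, -0.012, 1.0, 0.0]
ft_force: [0.5, 0.2, 0.1]
gripper_width: 0.499
```

```bash
python3 chk.py scene13
```

```text
tool x -178.6397978244027 TCP ang 176.63453912535945 0.12376472110298173
37.925 [0.4419 0.2398 0.0573] [-0.2672  0.9406 -0.5491  1.9017  0.9018  0.5675  0.1637] [0.4858 0.2316 0.0968]
wrench_mouth [224.5 226.2] 0.83 [0.5663 0.236  0.062 ]
wrench_neck [262.7 242.2] 0.81 [0.4786 0.2442 0.062 ]
wrench_handle [278.1 256. ] 0.59 [0.4408 0.2365 0.062 ]
worm_top [238.8 233.3] 0.67 [0.5241 0.24   0.072 ]
nut_axis [225.2 231.6] 0.39 [0.5606 0.2281 0.062 ]
nut_axis [239.2 233.3] 0.22 [0.5305 0.2378 0.062 ]
yaw (np.float64(-10.753553268961575), array([0.5636, 0.2355]), array([0.0028, 0.003 , 0.0015, 0.0039]))
```

Call:
{"op": "drive_tool", "data": {
  "series": [
    [0,0.005,0,0,0.5],
    [0,0.008,0,0,0.5],
    [0,0.008,0,0,0.5]
  ]
}}

```text
time_s: 38.6
ee_pos: [0.4417, 0.2438, 0.0573]
eef_rot: [-0.0, -0.012, 1.0, 0.0]
ft_force: [1.2, 0.1, 0.2]
gripper_width: 0.502
```

Call:
{"op": "drive_tool", "data": {
  "series": [
    [0,0.003,0,0,0.5],
    [0,0.003,0,0,0.5]
  ]
}}

```text
time_s: 38.85
ee_pos: [0.4416, 0.2449, 0.0572]
eef_rot: [-0.0, -0.012, 1.0, -0.0]
ft_force: [-0.5, -3.7, 1.5]
gripper_width: 0.503
```

Call:
{"op": "drive_tool", "data": {
  "series": [
    [0,0.002,0,0,0.5],
    [0,0.002,0,0,0.5]
  ]
}}

```text
time_s: 39.1
ee_pos: [0.4416, 0.2459, 0.0572]
eef_rot: [-0.0, -0.012, 1.0, -0.0]
ft_force: [-1.3, -5.3, 1.5]
gripper_width: 0.501
```

Call:
{"op": "drive_tool", "data": {
  "series": [
    [0,-0.004,0,0,0.5],
    [0,-0.012,0,0,0.5],
    [0,-0.012,0,0,0.5],
    [0,-0.012,-0.04,0,0.5],
    [0,-0.012,-0.12,0,0.5],
    [0,-0.012,-0.22,0,0.5],
    [0,-0.012,-0.3,0,0.5],
    [0,-0.012,-0.3,0,0.5],
    [0,-0.012,-0.3,0,0.5]
  ]
}}

```text
time_s: 40.22
ee_pos: [0.4417, 0.24, 0.2068]
eef_rot: [-0.0, -0.012, 1.0, -0.0]
ft_force: [0.6, 0.2, -0.3]
gripper_width: 0.502
```

```bash
python3 chk.py scene14; python3 - <<'E'
from look import *
print(sense()["ft_force"])
o=look(["nut_axis","nut_corner","worm_top","wrench_neck","wrench_handle"],.062,"wrist14")
for t in ("tape_roll_1","gauze_pack_1","needle_holder_1"):
    print(t,[(np.round(a["pixel"],1),round(a["p"],2)) for a in spot_point("scene",t)[:2]])
E
```

```text
tool x -178.63671667725208 TCP ang 176.541204636539 0.12399746784772829
40.225 [0.4417 0.24   0.2068] [-0.1479  0.724  -0.77    1.766   0.6221  0.9127  0.405 ] [ 0.6062  0.2491 -0.2673]
wrench_mouth [225.3 226.2] 0.73 [0.5646 0.2368 0.062 ]
wrench_mouth [237.4 231.2] 0.29 [0.5358 0.2396 0.062 ]
wrench_neck [261.2 244.5] 0.86 [0.4796 0.2395 0.062 ]
wrench_handle [279.  257.8] 0.72 [0.4379 0.2346 0.062 ]
worm_top [239.7 234.9] 0.76 [0.5211 0.2383 0.072 ]
worm_top [227.4 227.1] 0.59 [0.5519 0.2397 0.072 ]
nut_axis [238.1 233.3] 0.68 [0.5327 0.2369 0.062 ]
nut_axis [227.9 229.6] 0.44 [0.5565 0.2337 0.062 ]
yaw (np.float64(-9.287973484948335), array([0.562 , 0.2351]), array([0.0031, 0.0022, 0.0006, 0.0052]))
[-0.5515 -0.723   0.9378]
40.525 [0.4416 0.2402 0.2068] [-0.148   0.7243 -0.7704  1.7656  0.6218  0.9133  0.4053] [-0.5515 -0.723   0.9378]
nut_axis [310.1 274.1] 0.8 [0.5638 0.2349 0.062 ]
nut_corner [319.9 268.1] 0.73 [0.5757 0.229  0.062 ]
worm_top [282.  277.4] 0.98 [0.5314 0.2376 0.062 ]
wrench_neck [231.3 277.5] 0.91 [0.4779 0.2367 0.062 ]
wrench_handle [188.4 277.7] 0.77 [0.4368 0.2361 0.062 ]
tape_roll_1 [(array([336.8, 265.2]), 0.9), (array([227.7, 230.6]), 0.72)]
gauze_pack_1 [(array([305. , 324.7]), 0.85)]
needle_holder_1 [(array([226.2, 226.4]), 0.74), (array([183.7, 221.7]), 0.57)]
```

```bash
python3 -c "
from bench import *
print(sign_off())"
```

```text
the job is handed in; nothing more can be done
None
```

The nut appears to be home on its washer, with the wrench lying flat on it, jaw snug and let go. I handed the job in at about 41 s. The nut's angle and the jaw's travel were never read directly; both are inferred from forces and pictures.

**What I did:**
- I laid the wrench over the nut and let go.
- I rolled the worm in five strokes with shut fingertips, pressing at most 17 N in the readings, until the drag rose from about 4 N to 14 N. The last picture I viewed showed the jaw closed on the nut.
- I turned the handle about 30° clockwise with the fingers either side of it, not gripping.

**Nut home:** Resistance was steady at 2–3 N, then rose to 5 N and 7.6 N as the nut came up. That was somewhat more push than intended, so the jaw may have been forced open slightly.

**Jaw re-snugged:** I rolled the worm once more; drag rose at once to 13 N under a 22 N press, against the 30 N limit. A final gentle push came up firm within 1–2 mm at about 5 N.

**Last checks:**
- **Position:** the detected points put the wrench's mouth within a few millimetres of the nut's axis. The two cameras disagree by about 5 mm along the wrench, and on its angle (roughly -9° to -14°).
- **Small things around:** in the scene camera, the tape roll, gauze packet and needle holder show at their starting places to within 1–5 pixels, about the detector's scatter. The top detection for the needle holder was a false one on the nut; its second detection matched.
- **Robot:** the arm was clear, with wrist force near zero.

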